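# Range lever to the third click

### The arm

A 7-joint arm with a two-finger parallel gripper is mounted at the origin on the work surface. World frame = base frame: x ahead of the robot, y to its left, z up, the work surface at z = 0. Lengths are in m, angles in rad, forces in N, time in s.
With the tool pointing down it reaches from about 0.425 to 0.825 m from the base axis. Payload 3.6 kg.
Tool frame: the origin (TCP) lies on the centre line of the jaws, within the pads' length; the fingertips stand 14 mm ahead of it and the grasp point (between the pads) lies 5 mm behind it; x points along the fingers, y is the direction in which the jaws open and shut, and the axes are right-handed (so a half turn about x gives the same grasp; the last joint's range is limited). The gripper opens to 93 mm and grips with 3 to 60 N. Pads are 15 mm wide; open, the fingers measure 128 mm over their backs; the gripper's body (75 mm by 188 mm) begins 65 mm behind the grasp point.
Start: joints at [-1.272, 0.615, -0.013, 1.423, 0.008, 1.103, -0.04], TCP at [0.208, 0.616, 0.233] pointing down, gripper open.
Joint ranges: [-3.12, 3.12], [-0.3, 2.06], [-1.34, 1.32], [0.26, 2.42], [-1.36, 4.5], [0.01, 1.98], [-2.84, 2.84]. Speed limits (rad/s): [2.79, 2.79, 3.14, 3.14, 3.14, 3.14, 3.14].

### API

Orientations are given as a unit quaternion [x, y, z, w].
In Python, from plant import status, eyes, job gives the robot as it stands.
- The arm moves only by the tool send_rows, never from a script. Its argument "steps" is a list of rows, each an object with "travel": the shift along the world's x, y, z in cm, a list of three; "delta_rot": the turn, a rotation vector about the world's x, y, z in rad, a list of three; "jaw": the gripper's target within -1 to 1 (fully open at 1, half-way at 0, shut at -1). In form: [{"travel": [dx, dy, dz], "delta_rot": [rx, ry, rz], "jaw": jaw}, ...]. A call has 1 to 20 rows; each row shifts and turns the commanded pose from where the row before left it; what a row does not reach is not made up. A row lasts 1/12 s, in which the tool goes at most 41.7 mm and 7.16 degrees, less where a joint would pass 70% of its speed; a pose out of reach is approached as far as the arm can. A call is refused whole if a number of a shift passes 4.17 or a number of a turn 0.125, either way. A call with a gripper value outside its range is refused whole. The fingers move at their own pace and stop on an object; the grip force is fixed at half the most. Time passes only in rows, so rows that do not move let the fingers close. It gives the time, the measured TCP pose, the force and the opening at its end, in the units of the state.
- status.observe(): the state, without advancing time (a new reading comes with each control period).
- eyes.grab_frame(name): name is "side" or "top" or "wrist"; returns the picture (480x640x3 uint8, blue, green, red); there is no depth.
- eyes.camera_info(name): a dict with "fx", "fy", "cx", "cy" (pixels), "cam_to_world" (4x4, takes a point from camera to world coordinates). Camera axes: x right, y up, looking along -z (the intrinsics and any distortion apply to the point x, -y, -z); pixel columns grow to the right and rows downward; lengths in m; the calibration is good to about 2 mm. A picture is of the moment at which its call begins: read the wrist's pose just before it. camera_info takes no time and is no camera call; for the wrist camera it gives the pose at the moment of the call.
- job.finish_job(): hands the job in, once; it reports no verdict.
The state is a dict: "time": time; "joint_pos": joint angles; "qvel": joint speeds; "tau": joint torques, N m; "tcp_pos": TCP position; "tool_rot": TCP orientation; "ft_force": force on the tool from outside, world axes, zero at the start; "torque": the same for the moment, N m; "opening": finger opening in m.
Only numpy, scipy, OpenCV 4.12 (cv2) and the standard library are available. Lean on these libraries where they do the work, as an engineer would, in place of code of your own. Each camera call takes 0.05 s, during which the arm holds its last target. There are 200 camera calls.

### The job

Two channel units of the turbocharger balancing rig stand on the bench, and a new core is going on: on the blue one, use a fingertip to push the range lever all the way home, to the end of its slot nearest the robot, and then push it back out to the third click, counting by feel one click at a time and letting it rest about a second in each. Do not let it run past the third click, only push the grip (no pinching it), and leave it seated there with nothing touching it. Leave the red unit's lever where it is and the loose things on the bench undisturbed.

Things in the scene. Friction and masses are not known exactly. Their poses are not given: they have to be found in the camera images.
- blue_unit: the blue unit, compressor-plane channel of the vibration meter: heavy dark grey box fixed to the table, 200 long (its x), 116 wide (its y), aluminium panel on top at z = 70; across its far end (x +58 to +98) a dark hood with a white dial, top at z = 110. Other panel fittings stand 10 or lower. Origin: centre of the underside; x runs along the lever slot (at y = 0), from the end near the robot to the hood; z up
- blue_lever (a joint): blue range lever, travel in m along its unit's +x: 0 home (rubber stop 1.5 mm behind), then clicks 16 mm apart: 0.016, 0.032, 0.048 (third), 0.064, 0.080; black lines beside the slot mark home and each click. 5 to 7 N starts it out of a click either way; the force falls, and past half-way (8 mm) it jumps by itself into the next click, ahead of the pusher, and stays. Starts in the first or second click
- blue_knob (a point): centre of the blue finger grip on the blue unit's range lever: an upright block 22 (unit's x) by 28 (unit's y), 26 high, on a thin steel blade in the slot; the grip spans z = 84 to 110 (14 to 40 above the panel), this point is at z = 97, at unit x = -55 mm + the lever's travel, unit y = 0
- blue_grip_near: the half of the blue finger grip on the robot's side (11 mm along the unit's x), fixed to the far half and to the lever; origin on the lever's axis at panel height (z = 70)
- blue_grip_far: the half of the blue finger grip on the meter hood's side (11 mm along the unit's x), fixed to the near half and to the lever; same origin as the near half
- red_unit: the red unit, turbine-plane channel of the vibration meter: heavy dark grey box fixed to the table, 200 long (its x), 116 wide (its y), aluminium panel on top at z = 70; across its far end (x +58 to +98) a dark hood with a white dial, top at z = 110. Other panel fittings stand 10 or lower. Origin: centre of the underside; x runs along the lever slot (at y = 0), from the end near the robot to the hood; z up
- red_lever (a joint): red range lever, travel in m along its unit's +x: 0 home (rubber stop 1.5 mm behind), then clicks 16 mm apart: 0.016, 0.032, 0.048 (third), 0.064, 0.080; black lines beside the slot mark home and each click. 5 to 7 N starts it out of a click either way; the force falls, and past half-way (8 mm) it jumps by itself into the next click, ahead of the pusher, and stays. Starts in the fourth click
- red_knob (a point): centre of the red finger grip on the red unit's range lever: an upright block 22 (unit's x) by 28 (unit's y), 26 high, on a thin steel blade in the slot; the grip spans z = 84 to 110 (14 to 40 above the panel), this point is at z = 97, at unit x = -55 mm + the lever's travel, unit y = 0
- compressor_wheel: a loose aluminium compressor wheel, 56 dia x 38 high, standing on its back disc on the table between the two units; origin at the centre of its underside. A bystander
- brass_collar: a loose brass ring, 28 outside, 14 inside, 10 high, lying on top of the blue unit's meter hood (its underside 110 above the table); origin at the centre of its underside. A bystander
- steel_collar: a loose steel ring, 30 outside, 16 inside, 12 high, lying on top of the red unit's meter hood (its underside 110 above the table); origin at the centre of its underside. A bystander
- spanner: a loose steel spanner 180 long, lying flat nearer the robot than the units, on the right (-y); its x axis runs along it; origin at the centre of its underside. A bystander
- screwdriver: a loose screwdriver with an orange handle, 200 long, lying to the left (+y) of the units; its x axis runs along it, tip to +x; origin at the centre of its underside. A bystander
- oil_bottle: a loose yellow oil bottle, 54 dia x 150 high, standing to the right (-y) of the units; origin at the centre of its underside. A bystander
- turbine_shaft: a loose turbine shaft standing on its wheel, 52 dia x 97 high, beyond the units; origin at the centre of its underside. A bystander
- nut_tin: a loose steel tin, 68 dia x 45 high, standing to the right (-y) of the units; origin at the centre of its underside. A bystander
Mind the look-alikes: they are no part of the job. What is shaped like the blue_unit but pink is not meant. What is shaped like the red_unit but pink is not meant.

How it is judged:
On the way, in this order (a step that is already met when the one before it is completed fails the run):
1. the blue lever is pushed home (value of joint blue_lever below 0.004 m), for 0.3 s.
2. the blue lever rests in the first click (value of joint blue_lever between 0.012 and 0.02 m), for 0.5 s.
3. the blue lever rests in the second click (value of joint blue_lever between 0.028 and 0.036 m), for 0.5 s.
4. the blue lever rests in the third click (value of joint blue_lever between 0.044 and 0.052 m), for 0.5 s.
At the end, for the whole second after the job is handed in: the blue lever is at rest in its third click (travel 48 mm, within 4 mm) and the red lever is still in its fourth (64 mm, within 8 mm) (all of step 4 and velocity of joint blue_lever between -0.005 and 0.005 m/s and value of joint red_lever between 0.056 and 0.072 m); the robot touches nothing.
It fails at once if the blue lever runs past the third click (travel over 56 mm) (value of joint blue_lever above 0.056 m).
It fails at once if the blue grip is pinched: both its halves are pressed by the fingers at once (over 2 N each) (contact force between the fingers and blue_grip_near above 2 N and contact force between the fingers and blue_grip_far above 2 N).
It fails at once if the red lever leaves its click (not (value of joint red_lever between 0.056 and 0.072 m)).
It fails at once if a loose thing is lifted, knocked over or moved more than 25 mm (distance of any of compressor_wheel, brass_collar, steel_collar, spanner, screwdriver, oil_bottle, turbine_shaft, nut_tin from where it was at the start of the episode above 0.025 m or angle between any of compressor_wheel, brass_collar, steel_collar, spanner, screwdriver, oil_bottle, turbine_shaft, nut_tin's own z axis and vertical above 0.5 rad).
It also fails if it takes over 54 s, if anything falls off the work surface, if the arm or the gripper's body presses on something with over 40 N, if the wrist force passes 120 N, or if a joint passes its speed limit or range.

## Working session

There is one attempt and no reset: what is moved stays moved. The work goes in short steps, Python scripts to look and compute and a tool call to move; the robot and the scene stay as the last step left them, time stands still between calls to the robot, and variables do not carry over. Pictures are saved under pics/ and viewed, about 8 in all and at most 12, crops included, and the job is handed in when it is done.

Besides the shell and the picture viewer there is one more tool, called after "Call:" as a command line: name --argument value ..., lists and objects as JSON in quotes. send_rows: Moves the arm, as the interface text tells. Its arguments: {"type":"object","properties":{"steps":{"type":"array"}},"required":["steps"]}

```bash
mkdir -p pics; ls; python3 - <<'E'
from plant import status, eyes, job
import cv2
print(status.observe())
for n in ("top","side"):
    cv2.imwrite(f"pics/{n}0.png",eyes.grab_frame(n)); print(eyes.camera_info(n))
E
```

```text
pics
{'time': 0.0, 'joint_pos': array([-1.27152938,  0.61589994, -0.01262606,  1.42486072,  0.00807309,
        1.10337957, -0.04039916]), 'qvel': array([-0.00019438, -0.00090982, -0.00135838,  0.0007866 , -0.00059972,
        0.00016781,  0.00093949]), 'tau': array([ 1.62956934e-03, -4.58944094e+01,  2.09040195e-01, -1.65742278e+01,
       -6.12444989e-02,  2.05478532e-02,  2.13539897e-04]), 'tcp_pos': array([0.20776586, 0.61512302, 0.23150624]), 'tool_rot': array([ 0.11377349,  0.69789187, -0.11551727,  0.69760898]), 'ft_force': array([-0.51047187, -0.52731405, -0.21250023]), 'torque': array([ 0.00775502, -0.00798011, -0.07125351]), 'opening': 0.0930757136347837}
{'fx': 524.9284970285889, 'fy': 524.9284970285889, 'cx': 315.56900243034016, 'cy': 243.20906329918031, 'cam_to_world': array([[-0.00965349,  0.98058633, -0.19585008,  0.22706885],
       [-0.99980179, -0.00605459,  0.01896622, -0.02145862],
       [ 0.01741222,  0.19599435,  0.98045042,  1.39867392],
       [ 0.        ,  0.        ,  0.        ,  1.        ]])}
{'fx': 620.9559330650926, 'fy': 620.9559330650926, 'cx': 324.63598871526386, 'cy': 245.54390700317663, 'cam_to_world': array([[ 0.71433062,  0.43070137, -0.55156876, -0.23084555],
       [-0.69966421,  0.42355085, -0.57539089, -0.76877978],
       [-0.01420423,  0.79693225,  0.60390168,  0.88694419],
       [ 0.        ,  0.        ,  0.        ,  1.        ]])}
```

View pics/top0.png

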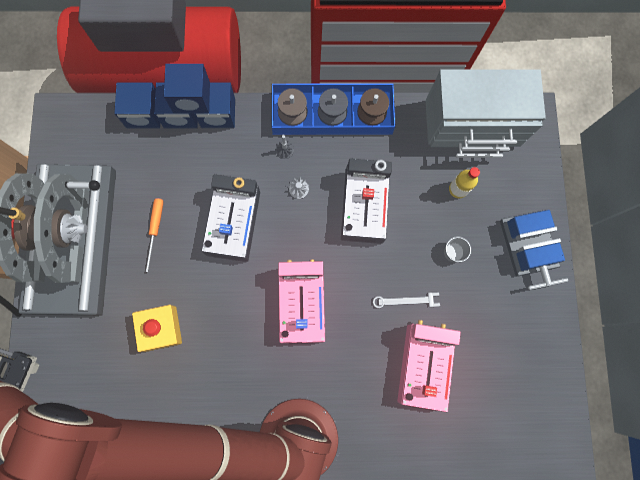

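View pics/side0.png

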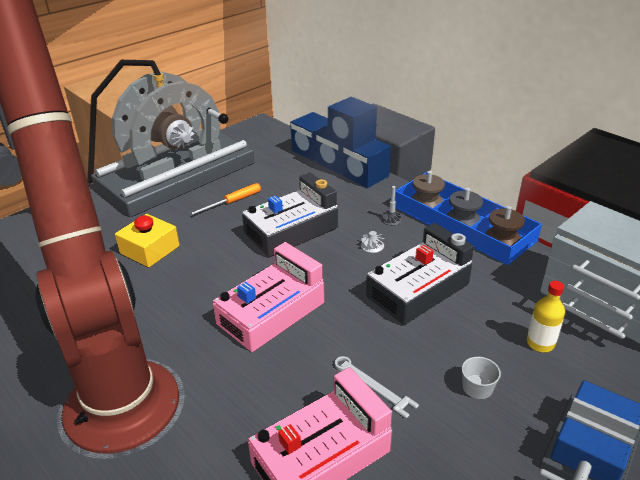

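The top view shows the blue unit's panel around (231,225), its grip at (225,229) and its hood at (235,185). The red unit is at (367,205), and there are two pink decoys. Next I'll measure the blue unit's panel and grip.

```bash
cat > h.py <<'E'
import numpy as np, cv2
from plant import status, eyes, job
def ray(ci,uv,z):
    uv=np.atleast_2d(uv).astype(float); T=ci["cam_to_world"]
    d=np.c_[(uv[:,0]-ci["cx"])/ci["fx"],-(uv[:,1]-ci["cy"])/ci["fy"],-np.ones(len(uv))]@T[:3,:3].T
    o=T[:3,3]; return o+d*((z-o[2])/d[:,2])[:,None]
def proj(ci,p):
    T=ci["cam_to_world"]; c=(np.atleast_2d(p)-T[:3,3])@T[:3,:3]
    return np.c_[ci["cx"]+ci["fx"]*c[:,0]/-c[:,2],ci["cy"]-ci["fy"]*c[:,1]/-c[:,2]]
E
python3 - <<'E'
from h import *
im=cv2.imread("pics/top0.png"); ci=eyes.camera_info("top")
hsv=cv2.cvtColor(im,cv2.COLOR_BGR2HSV)
roi=np.zeros(im.shape[:2],np.uint8); roi[170:265,195:265]=255
w=cv2.inRange(hsv,(0,0,170),(179,60,255))&roi
w=cv2.morphologyEx(w,cv2.MORPH_CLOSE,np.ones((9,9)))
c=max(cv2.findContours(w,0,1)[0],key=cv2.contourArea)[:,0]
P=ray(ci,c,.07)[:,:2]
r=cv2.minAreaRect((P*1000).astype(np.float32)); print("panel",r,cv2.boxPoints(r))
b=cv2.inRange(hsv,(100,120,60),(130,255,255))&roi
n,l,s,ce=cv2.connectedComponentsWithStats(b)
for i in range(1,n):
    if s[i,4]>8:
        uv=np.argwhere(l==i)[:,::-1]
        q=cv2.minAreaRect((ray(ci,uv,.07)[:,:2]*1000).astype(np.float32))
        print(s[i],ce[i],"z.07",ray(ci,ce[i],.07)[0],"z.11",ray(ci,ce[i],.11)[0],q)
cv2.imwrite("pics/topcrop.png",cv2.resize(im[165:270,190:275],None,fx=7,fy=5.7*1,interpolation=cv2.INTER_CUBIC)[:600])
E
```

```text
panel ((548.6444091796875, 177.5477752685547), (111.99993896484375, 166.8990020751953), 81.16193389892578) [[457.58176 135.0341 ]
 [622.49915 109.39134]
 [639.70703 220.06145]
 [474.78967 245.70421]]
[243 206   9  40  82] [246.96341463 224.95121951] z.07 [0.54186604 0.13033527 0.07      ] z.11 [0.532389   0.12576549 0.11      ] ((541.0684204101562, 130.6225128173828), (5.484381198883057, 105.04967498779297), 81.01482391357422)
[219 224  13  11  87] [225.36781609 228.82758621] z.07 [0.53187227 0.18593633 0.07      ] z.11 [0.5226961  0.17969267 0.11      ] ((531.4428100585938, 186.8045654296875), (31.263811111450195, 26.53697395324707), 89.68428802490234)
```

View pics/topcrop.png

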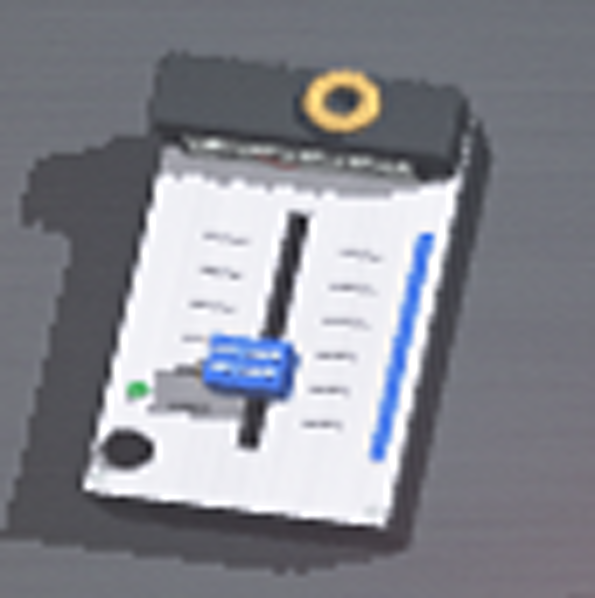

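```bash
python3 - <<'E'
from h import *
from scipy.spatial.transform import Rotation as R
s=status.observe(); r=R.from_quat(s["tool_rot"]); M=r.as_matrix(); print(M.round(3))
a=np.radians(-8.9)
y=np.array([-np.sin(a),np.cos(a),0]); x=np.array([0,0,-1.])
for sg in (1,-1):
    G=np.c_[x,sg*y,np.cross(x,sg*y)]; print((R.from_matrix(G)*r.inv()).as_rotvec())
ci=eyes.camera_info("top"); u=lambda X,Y,z:[.563+X*np.cos(a)-Y*np.sin(a),.1752+X*np.sin(a)+Y*np.cos(a),z]
for t in (0,.016,.032):
  print(proj(ci,[u(-.055+t,Y,.07) for Y in(-.03,0,.03)]).round(1).tolist(),proj(ci,u(-.055+t,0,.097)).round(1))
E
```

```text
[[-0.001  0.32   0.947]
 [-0.002  0.947 -0.32 ]
 [-1.    -0.002  0.   ]]
[ 0.0022136  -0.00050894  0.17047878]
[-7.57898340e-04 -3.29641706e-03 -2.97111199e+00]
[[237.5, 239.3], [226.0, 237.6], [214.5, 235.9]] [[224.4 235.4]]
[[238.6, 233.3], [227.1, 231.6], [215.7, 229.9]] [[225.5 229.3]]
[[239.7, 227.3], [228.2, 225.6], [216.8, 224.0]] [[226.7 223.2]]
```

Call:
send_rows --steps '[{"travel": [0, 0, 1], "delta_rot": [0, 0, 0], "jaw": -1}, {"travel": [1.5, -2.5, 1], "delta_rot": [0, 0, 0.017], "jaw": -1}, {"travel": [1.5, -2.5, 0], "delta_rot": [0, 0, 0.017], "jaw": -1}, {"travel": [1.5, -2.5, 0], "delta_rot": [0, 0, 0.017], "jaw": -1}, {"travel": [1.5, -2.5, 0], "delta_rot": [0, 0, 0.017], "jaw": -1}, {"travel": [1.5, -2.5, 0], "delta_rot": [0, 0, 0.017], "jaw": -1}, {"travel": [1.5, -2.5, 0], "delta_rot": [0, 0, 0.017], "jaw": -1}, {"travel": [1.5, -2.5, 0], "delta_rot": [0, 0, 0.017], "jaw": -1}, {"travel": [1.5, -2.5, 0], "delta_rot": [0, 0, 0.017], "jaw": -1}, {"travel": [1.5, -2.5, 0], "delta_rot": [0, 0, 0.017], "jaw": -1}, {"travel": [1.5, -2.5, 0], "delta_rot": [0, 0, 0.017], "jaw": -1}, {"travel": [2.5, -2.4, 0], "delta_rot": [0, 0, 0], "jaw": -1}, {"travel": [2.5, -2.4, 0], "delta_rot": [0, 0, 0], "jaw": -1}, {"travel": [2.5, -2.4, 0], "delta_rot": [0, 0, 0], "jaw": -1}, {"travel": [2.5, -2.4, 0], "delta_rot": [0, 0, 0], "jaw": -1}, {"travel": [2.5, -2.4, 0], "delta_rot": [0, 0, 0], "jaw": -1}, {"travel": [2.5, -2.4, 0], "delta_rot": [0, 0, 0], "jaw": -1}, {"travel": [0, 0, 0], "delta_rot": [0, 0, 0], "jaw": -1}, {"travel": [0, 0, 0], "delta_rot": [0, 0, 0], "jaw": -1}]'

```text
time: 1.68
tcp_pos: [0.5096, 0.2194, 0.2529]
tool_rot: [0.057, 0.705, -0.057, 0.705]
ft_force: [-0.2, 1.0, -0.7]
opening: 0.0004
```

```bash
python3 - <<'E'
from h import *
ci=eyes.camera_info("wrist"); im=eyes.grab_frame("wrist"); cv2.imwrite("pics/w1.png",im)
np.save("w1.npy",ci,allow_pickle=True)
a=np.radians(-8.9)
u=lambda X,Y,z:[.563+X*np.cos(a)-Y*np.sin(a),.1752+X*np.sin(a)+Y*np.cos(a),z]
for nm,p in dict(nearR=(-.1,-.058,.07),nearL=(-.1,.058,.07),hoodR=(.058,-.058,.11),hoodL=(.058,.058,.11),knobtop=(-.039,0,.11),home=(-.055,.03,.07)).items(): print(nm,proj(ci,u(*p)).round(1))
from scipy.spatial.transform import Rotation as R
print(status.observe()["tcp_pos"],R.from_quat(status.observe()["tool_rot"]).as_matrix().round(3),ci)
E
```

```text
nearR [[202.9 179.1]]
nearL [[344.1 178.2]]
hoodR [[203.7 377.8]]
hoodL [[345.3 377.1]]
knobtop [[270.5 263.7]]
home [[310.5 232.1]]
[0.50815342 0.2215826  0.25288475] [[-0.     0.157  0.988]
 [ 0.001  0.988 -0.157]
 [-1.     0.    -0.   ]] {'fx': 403.59667496158437, 'fy': 403.59667496158437, 'cx': 316.9893382619434, 'cy': 246.14074875777595, 'cam_to_world': array([[ 1.60511961e-01, -9.58266878e-01, -2.36559719e-01,
         4.44649722e-01],
       [ 9.87033817e-01,  1.55738320e-01,  3.88564027e-02,
         2.30210102e-01],
       [-3.93390566e-04, -2.39729360e-01,  9.70839677e-01,
         4.05131165e-01],
       [ 0.00000000e+00,  0.00000000e+00,  0.00000000e+00,
         1.00000000e+00]])}
```

View pics/w1.png

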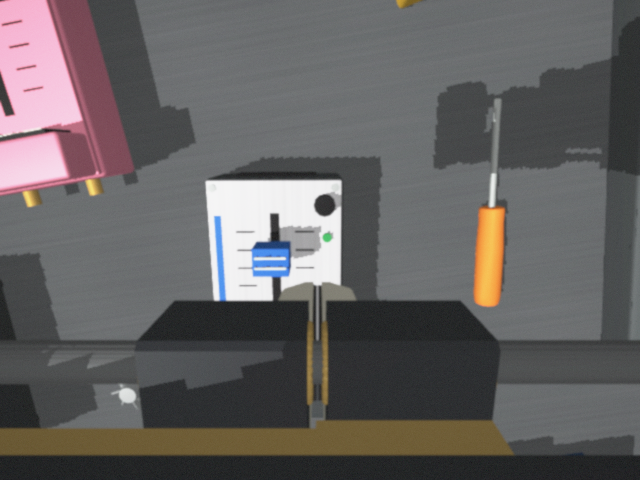

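Wrist view: the panel's near edge runs from (207,179) to (341,179), the slot is at column 275, the home mark is at row 232 and the grip is at (271,260). These match the model within 2 mm, and the grip is in the first click. I'll go down on the far side of the grip.

Call:
send_rows --steps '[{"travel": [2, -1.6, 0], "delta_rot": [0, 0, 0], "jaw": -1}, {"travel": [2, -1.6, 0], "delta_rot": [0, 0, 0], "jaw": -1}, {"travel": [2, -1.5, 0], "delta_rot": [0, 0, 0], "jaw": -1}, {"travel": [0, 0, -2], "delta_rot": [0, 0, 0], "jaw": -1}, {"travel": [0, 0, -2], "delta_rot": [0, 0, 0], "jaw": -1}, {"travel": [0, 0, -2], "delta_rot": [0, 0, 0], "jaw": -1}, {"travel": [0, 0, -2], "delta_rot": [0, 0, 0], "jaw": -1}, {"travel": [0, 0, -2], "delta_rot": [0, 0, 0], "jaw": -1}, {"travel": [0, 0, -1.5], "delta_rot": [0, 0, 0], "jaw": -1}, {"travel": [0, 0, -1.5], "delta_rot": [0, 0, 0], "jaw": -1}, {"travel": [0, 0, -1], "delta_rot": [0, 0, 0], "jaw": -1}, {"travel": [0, 0, -0.9], "delta_rot": [0, 0, 0], "jaw": -1}, {"travel": [0, 0, 0], "delta_rot": [0, 0, 0], "jaw": -1}, {"travel": [0, 0, 0], "delta_rot": [0, 0, 0], "jaw": -1}]'

```text
time: 2.9
tcp_pos: [0.5678, 0.1756, 0.1037]
tool_rot: [0.055, 0.705, -0.055, 0.705]
ft_force: [0.2, -0.7, 0.6]
opening: 0.0005
```

Call:
send_rows --steps '[{"travel": [-0.5, 0.08, 0], "delta_rot": [0, 0, 0], "jaw": -1}, {"travel": [-0.5, 0.08, 0], "delta_rot": [0, 0, 0], "jaw": -1}, {"travel": [-0.5, 0.08, 0], "delta_rot": [0, 0, 0], "jaw": -1}, {"travel": [-0.5, 0.08, 0], "delta_rot": [0, 0, 0], "jaw": -1}, {"travel": [-0.2, 0.03, 0], "delta_rot": [0, 0, 0], "jaw": -1}, {"travel": [-0.2, 0.03, 0], "delta_rot": [0, 0, 0], "jaw": -1}, {"travel": [-0.2, 0.03, 0], "delta_rot": [0, 0, 0], "jaw": -1}, {"travel": [-0.2, 0.03, 0], "delta_rot": [0, 0, 0], "jaw": -1}, {"travel": [0, 0, 0], "delta_rot": [0, 0, 0], "jaw": -1}, {"travel": [0, 0, 0], "delta_rot": [0, 0, 0], "jaw": -1}]'

```text
time: 3.73
tcp_pos: [0.5427, 0.1789, 0.1041]
tool_rot: [0.056, 0.703, -0.055, 0.707]
ft_force: [4.6, -1.2, -1.5]
opening: 0.0006
```

Call:
send_rows --steps '[{"travel": [-0.2, 0.03, 0], "delta_rot": [0, 0, 0], "jaw": -1}, {"travel": [-0.2, 0.03, 0], "delta_rot": [0, 0, 0], "jaw": -1}, {"travel": [-0.2, 0.03, 0], "delta_rot": [0, 0, 0], "jaw": -1}, {"travel": [-0.2, 0.03, 0], "delta_rot": [0, 0, 0], "jaw": -1}, {"travel": [-0.2, 0.03, 0], "delta_rot": [0, 0, 0], "jaw": -1}, {"travel": [0, 0, 0], "delta_rot": [0, 0, 0], "jaw": -1}, {"travel": [0, 0, 0], "delta_rot": [0, 0, 0], "jaw": -1}]'

```text
time: 4.32
tcp_pos: [0.5291, 0.1807, 0.1035]
tool_rot: [0.055, 0.706, -0.055, 0.704]
ft_force: [0.1, -0.5, 0.2]
opening: 0.0006
```

Call:
send_rows --steps '[{"travel": [-0.2, 0.03, 0], "delta_rot": [0, 0, 0], "jaw": -1}, {"travel": [-0.1, 0.02, 0], "delta_rot": [0, 0, 0], "jaw": -1}, {"travel": [0, 0, 0], "delta_rot": [0, 0, 0], "jaw": -1}, {"travel": [0, 0, 0], "delta_rot": [0, 0, 0], "jaw": -1}]'

```text
time: 4.65
tcp_pos: [0.5276, 0.181, 0.1037]
tool_rot: [0.055, 0.705, -0.055, 0.705]
ft_force: [3.1, -0.2, -1.5]
opening: 0.0007
```

The lever clicked home at about the expected travel. I'll press a little more to feel the stop and confirm it.

Call:
send_rows --steps '[{"travel": [-0.2, 0.03, 0], "delta_rot": [0, 0, 0], "jaw": -1}, {"travel": [-0.2, 0.03, 0], "delta_rot": [0, 0, 0], "jaw": -1}, {"travel": [-0.1, 0.02, 0], "delta_rot": [0, 0, 0], "jaw": -1}, {"travel": [0, 0, 0], "delta_rot": [0, 0, 0], "jaw": -1}, {"travel": [0, 0, 0], "delta_rot": [0, 0, 0], "jaw": -1}, {"travel": [0, 0, 0], "delta_rot": [0, 0, 0], "jaw": -1}, {"travel": [0, 0, 0], "delta_rot": [0, 0, 0], "jaw": -1}]'

```text
time: 5.23
tcp_pos: [0.526, 0.1812, 0.104]
tool_rot: [0.056, 0.702, -0.055, 0.708]
ft_force: [7.0, -1.6, -5.3]
opening: 0.0003
```

Call:
send_rows --steps '[{"travel": [1, -0.16, 0], "delta_rot": [0, 0, 0], "jaw": -1}, {"travel": [1, -0.16, 0], "delta_rot": [0, 0, 0], "jaw": -1}, {"travel": [0, 0, 2.5], "delta_rot": [0, 0, 0], "jaw": -1}, {"travel": [0, 0, 3], "delta_rot": [0, 0, 0], "jaw": -1}, {"travel": [0, 0, 0], "delta_rot": [0, 0, 0], "jaw": -1}, {"travel": [-2, 0.32, 0], "delta_rot": [0, 0, 0], "jaw": -1}, {"travel": [-2, 0.32, 0], "delta_rot": [0, 0, 0], "jaw": -1}, {"travel": [-2, 0.32, 0], "delta_rot": [0, 0, 0], "jaw": -1}, {"travel": [-1, 0.16, 0], "delta_rot": [0, 0, 0], "jaw": -1}, {"travel": [0, 0, 0], "delta_rot": [0, 0, 0], "jaw": -1}, {"travel": [0, 0, 0], "delta_rot": [0, 0, 0], "jaw": -1}]'

```text
time: 6.15
tcp_pos: [0.4721, 0.1902, 0.1587]
tool_rot: [0.055, 0.705, -0.055, 0.705]
ft_force: [0.3, 0.2, 0.6]
opening: 0.0005
```

```bash
python3 - <<'E'
from h import *
print(status.observe()["tcp_pos"])
ci=eyes.camera_info("top"); a=cv2.resize(eyes.grab_frame("top")[165:270,190:275],None,fx=5,fy=5,interpolation=2)
b=cv2.resize(eyes.grab_frame("side")[160:260,230:350],None,fx=3,fy=3,interpolation=2)
o=np.zeros((525,790,3),np.uint8); o[:,:425]=a; o[:300,430:790]=b; cv2.imwrite("pics/c2.png",o)
E
```

```text
[0.47210916 0.19019141 0.15872545]
```

View pics/c2.png

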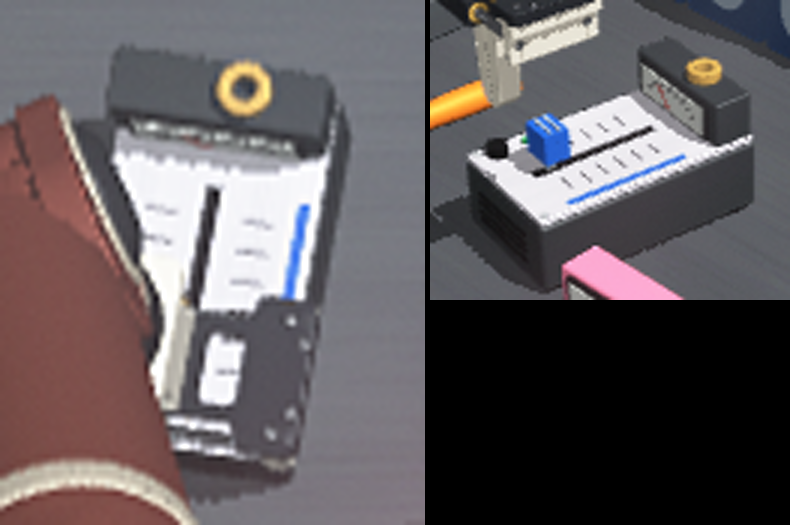

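Side crop: the blue grip sits at the near end of the slot with the fingers clear above. I'll go down on the near side and find contact.

Call:
send_rows --steps '[{"travel": [0, 0, -2], "delta_rot": [0, 0, 0], "jaw": -1}, {"travel": [0, 0, -2], "delta_rot": [0, 0, 0], "jaw": -1}, {"travel": [0, 0, -1.5], "delta_rot": [0, 0, 0], "jaw": -1}, {"travel": [0.5, -0.08, 0], "delta_rot": [0, 0, 0], "jaw": -1}, {"travel": [0.5, -0.08, 0], "delta_rot": [0, 0, 0], "jaw": -1}, {"travel": [0.5, -0.08, 0], "delta_rot": [0, 0, 0], "jaw": -1}, {"travel": [0.2, -0.03, 0], "delta_rot": [0, 0, 0], "jaw": -1}, {"travel": [0.2, -0.03, 0], "delta_rot": [0, 0, 0], "jaw": -1}, {"travel": [0, 0, 0], "delta_rot": [0, 0, 0], "jaw": -1}, {"travel": [0, 0, 0], "delta_rot": [0, 0, 0], "jaw": -1}]'

```text
time: 7.08
tcp_pos: [0.4899, 0.1872, 0.1042]
tool_rot: [0.055, 0.706, -0.055, 0.704]
ft_force: [-4.7, 0.1, 3.5]
opening: 0.0006
```

Call:
send_rows --steps '[{"travel": [0.1, -0.016, 0], "delta_rot": [0, 0, 0], "jaw": -1}, {"travel": [0.1, -0.016, 0], "delta_rot": [0, 0, 0], "jaw": -1}, {"travel": [0.1, -0.016, 0], "delta_rot": [0, 0, 0], "jaw": -1}, {"travel": [0.1, -0.016, 0], "delta_rot": [0, 0, 0], "jaw": -1}, {"travel": [0.1, -0.016, 0], "delta_rot": [0, 0, 0], "jaw": -1}, {"travel": [0.1, -0.016, 0], "delta_rot": [0, 0, 0], "jaw": -1}, {"travel": [0, 0, 0], "delta_rot": [0, 0, 0], "jaw": -1}, {"travel": [0, 0, 0], "delta_rot": [0, 0, 0], "jaw": -1}]'

```text
time: 7.75
tcp_pos: [0.4977, 0.1859, 0.1037]
tool_rot: [0.055, 0.705, -0.055, 0.705]
ft_force: [-0.5, -0.2, 0.4]
opening: 0.0004
```

The force dropped to zero, so the lever has jumped. I'll rest a second and check it against the side view.

Call:
send_rows --steps '[{"travel": [0, 0, 0], "delta_rot": [0, 0, 0], "jaw": -1}, {"travel": [0, 0, 0], "delta_rot": [0, 0, 0], "jaw": -1}, {"travel": [0, 0, 0], "delta_rot": [0, 0, 0], "jaw": -1}, {"travel": [0, 0, 0], "delta_rot": [0, 0, 0], "jaw": -1}, {"travel": [0, 0, 0], "delta_rot": [0, 0, 0], "jaw": -1}, {"travel": [0, 0, 0], "delta_rot": [0, 0, 0], "jaw": -1}, {"travel": [0, 0, 0], "delta_rot": [0, 0, 0], "jaw": -1}, {"travel": [0, 0, 0], "delta_rot": [0, 0, 0], "jaw": -1}, {"travel": [0, 0, 0], "delta_rot": [0, 0, 0], "jaw": -1}, {"travel": [0, 0, 0], "delta_rot": [0, 0, 0], "jaw": -1}]'

```text
time: 8.58
tcp_pos: [0.497, 0.186, 0.1037]
tool_rot: [0.055, 0.705, -0.055, 0.705]
ft_force: [0.2, 0.9, -0.2]
opening: 0.0002
```

```bash
cat > chk.py <<'E'
from h import *
import sys
ci=eyes.camera_info("side"); a=np.radians(-8.9)
def trav(im,name=""):
    hsv=cv2.cvtColor(im,cv2.COLOR_BGR2HSV); b=cv2.inRange(hsv,(100,120,60),(130,255,255)); m=np.zeros_like(b); m[185:225,255:318]=255
    n,l,s,ce=cv2.connectedComponentsWithStats(b&m); 
    # far/near extremes of the grip blob, seen against the model's projected travel
    for i in range(1,n):
        if s[i,4]>60:
            ts=np.linspace(-.005,.085,181); p=proj(ci,[[.563+(-.055+t)*np.cos(a),.1752+(-.055+t)*np.sin(a),.097] for t in ts])
            print(name,s[i],ce[i].round(1),"travel by column mm",(1000*np.interp(ce[i][0],p[:,0],ts)).round(1))
trav(cv2.imread("pics/side0.png"),"start")
im=eyes.grab_frame("side"); cv2.imwrite(f"pics/{sys.argv[1]}.png",cv2.resize(im[150:270,220:380],None,fx=5,fy=5,interpolation=2)); trav(im,"now")
s=status.observe(); print(s["tcp_pos"],s["ft_force"],s["time"])
E
python3 chk.py s1
```

```text
start [268 195  15  18 179] [275.1 204.2] travel by column mm 14.8
now [271 198  12  15 130] [276.6 205.3] travel by column mm 18.9
[0.49697489 0.18603199 0.10362032] [-0.833962   -1.24274225 -0.81561607] 8.6333
```

View pics/s1.png

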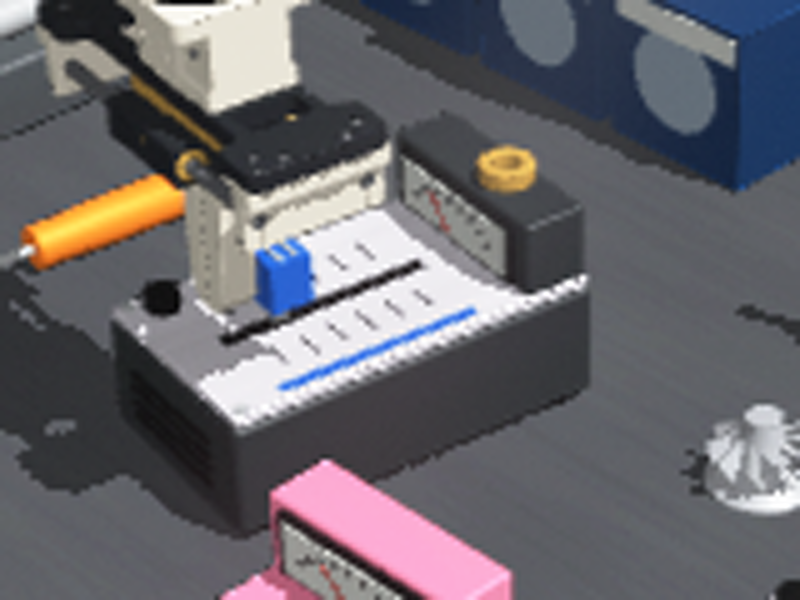

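First click confirmed. Next I'll push to the second click.

Call:
send_rows --steps '[{"travel": [0.2, -0.032, 0], "delta_rot": [0, 0, 0], "jaw": -1}, {"travel": [0.2, -0.032, 0], "delta_rot": [0, 0, 0], "jaw": -1}, {"travel": [0.2, -0.032, 0], "delta_rot": [0, 0, 0], "jaw": -1}, {"travel": [0.2, -0.032, 0], "delta_rot": [0, 0, 0], "jaw": -1}, {"travel": [0.1, -0.016, 0], "delta_rot": [0, 0, 0], "jaw": -1}, {"travel": [0.1, -0.016, 0], "delta_rot": [0, 0, 0], "jaw": -1}, {"travel": [0.1, -0.016, 0], "delta_rot": [0, 0, 0], "jaw": -1}, {"travel": [0.1, -0.016, 0], "delta_rot": [0, 0, 0], "jaw": -1}, {"travel": [0.1, -0.016, 0], "delta_rot": [0, 0, 0], "jaw": -1}, {"travel": [0.1, -0.016, 0], "delta_rot": [0, 0, 0], "jaw": -1}, {"travel": [0.1, -0.016, 0], "delta_rot": [0, 0, 0], "jaw": -1}, {"travel": [0.1, -0.016, 0], "delta_rot": [0, 0, 0], "jaw": -1}, {"travel": [0, 0, 0], "delta_rot": [0, 0, 0], "jaw": -1}, {"travel": [0, 0, 0], "delta_rot": [0, 0, 0], "jaw": -1}, {"travel": [0, 0, 0], "delta_rot": [0, 0, 0], "jaw": -1}, {"travel": [0, 0, 0], "delta_rot": [0, 0, 0], "jaw": -1}, {"travel": [0, 0, 0], "delta_rot": [0, 0, 0], "jaw": -1}, {"travel": [0, 0, 0], "delta_rot": [0, 0, 0], "jaw": -1}, {"travel": [0, 0, 0], "delta_rot": [0, 0, 0], "jaw": -1}, {"travel": [0, 0, 0], "delta_rot": [0, 0, 0], "jaw": -1}]'

```text
time: 10.3
tcp_pos: [0.513, 0.1835, 0.1036]
tool_rot: [0.055, 0.705, -0.055, 0.705]
ft_force: [0.5, -1.0, -0.0]
opening: 0.0006
```

```bash
python3 chk.py s2
```

```text
start [268 195  15  18 179] [275.1 204.2] travel by column mm 14.8
now [277 196  11  15 122] [282.3 203.3] travel by column mm 34.7
[0.51300768 0.18347109 0.10364221] [-0.56858459 -0.45109726  0.58151623] 10.35
```

Moved one click (18.9 to 34.7 mm in the same view, 15.8 mm). I'll rest a little longer, then push to the third.

Call:
send_rows --steps '[{"travel": [0, 0, 0], "delta_rot": [0, 0, 0], "jaw": -1}, {"travel": [0, 0, 0], "delta_rot": [0, 0, 0], "jaw": -1}, {"travel": [0, 0, 0], "delta_rot": [0, 0, 0], "jaw": -1}, {"travel": [0, 0, 0], "delta_rot": [0, 0, 0], "jaw": -1}, {"travel": [0.2, -0.032, 0], "delta_rot": [0, 0, 0], "jaw": -1}, {"travel": [0.2, -0.032, 0], "delta_rot": [0, 0, 0], "jaw": -1}, {"travel": [0.2, -0.032, 0], "delta_rot": [0, 0, 0], "jaw": -1}, {"travel": [0.2, -0.032, 0], "delta_rot": [0, 0, 0], "jaw": -1}, {"travel": [0.1, -0.016, 0], "delta_rot": [0, 0, 0], "jaw": -1}, {"travel": [0.1, -0.016, 0], "delta_rot": [0, 0, 0], "jaw": -1}, {"travel": [0.1, -0.016, 0], "delta_rot": [0, 0, 0], "jaw": -1}, {"travel": [0.1, -0.016, 0], "delta_rot": [0, 0, 0], "jaw": -1}, {"travel": [0.1, -0.016, 0], "delta_rot": [0, 0, 0], "jaw": -1}, {"travel": [0.1, -0.016, 0], "delta_rot": [0, 0, 0], "jaw": -1}, {"travel": [0.1, -0.016, 0], "delta_rot": [0, 0, 0], "jaw": -1}, {"travel": [0.1, -0.016, 0], "delta_rot": [0, 0, 0], "jaw": -1}, {"travel": [0, 0, 0], "delta_rot": [0, 0, 0], "jaw": -1}, {"travel": [0, 0, 0], "delta_rot": [0, 0, 0], "jaw": -1}, {"travel": [0, 0, 0], "delta_rot": [0, 0, 0], "jaw": -1}]'

```text
time: 11.93
tcp_pos: [0.5296, 0.1808, 0.1038]
tool_rot: [0.055, 0.705, -0.055, 0.705]
ft_force: [0.2, 0.5, 0.6]
opening: 0.0006
```

```bash
python3 chk.py s3
```

```text
start [268 195  15  18 179] [275.1 204.2] travel by column mm 14.8
now [283 193  11  15 120] [288.4 200.9] travel by column mm 51.6
[0.52945938 0.18082029 0.1037641 ] [0.13004299 0.25313552 0.4772922 ] 11.9833
```

The lever is in the third click and the force is zero. I'll back off, lift well clear and let it rest.

Call:
send_rows --steps '[{"travel": [-1, 0.16, 0], "delta_rot": [0, 0, 0], "jaw": -1}, {"travel": [-1, 0.16, 0], "delta_rot": [0, 0, 0], "jaw": -1}, {"travel": [0, 0, 2.5], "delta_rot": [0, 0, 0], "jaw": -1}, {"travel": [0, 0, 3], "delta_rot": [0, 0, 0], "jaw": -1}, {"travel": [0, 0, 3], "delta_rot": [0, 0, 0], "jaw": -1}, {"travel": [0, 0, 3], "delta_rot": [0, 0, 0], "jaw": -1}, {"travel": [0, 0, 2], "delta_rot": [0, 0, 0], "jaw": -1}, {"travel": [-2, 0.3, 0], "delta_rot": [0, 0, 0], "jaw": -1}, {"travel": [-2, 0.3, 0], "delta_rot": [0, 0, 0], "jaw": -1}, {"travel": [0, 0, 0], "delta_rot": [0, 0, 0], "jaw": -1}, {"travel": [0, 0, 0], "delta_rot": [0, 0, 0], "jaw": -1}, {"travel": [0, 0, 0], "delta_rot": [0, 0, 0], "jaw": -1}]'

```text
time: 12.98
tcp_pos: [0.4694, 0.1901, 0.2387]
tool_rot: [0.055, 0.705, -0.055, 0.705]
ft_force: [1.2, -0.5, -0.5]
opening: 0.0007
```

```bash
python3 chk.py s4; python3 -c "
from h import *
cv2.imwrite('pics/side5.png',eyes.grab_frame('side'))"
```

```text
start [268 195  15  18 179] [275.1 204.2] travel by column mm 14.8
now [279 191  15  17 178] [286.6 199.6] travel by column mm 46.4
[0.46966404 0.18990844 0.23858482] [-0.00253114  0.08415339 -0.42993768] 13.0333
```

View pics/s4.png

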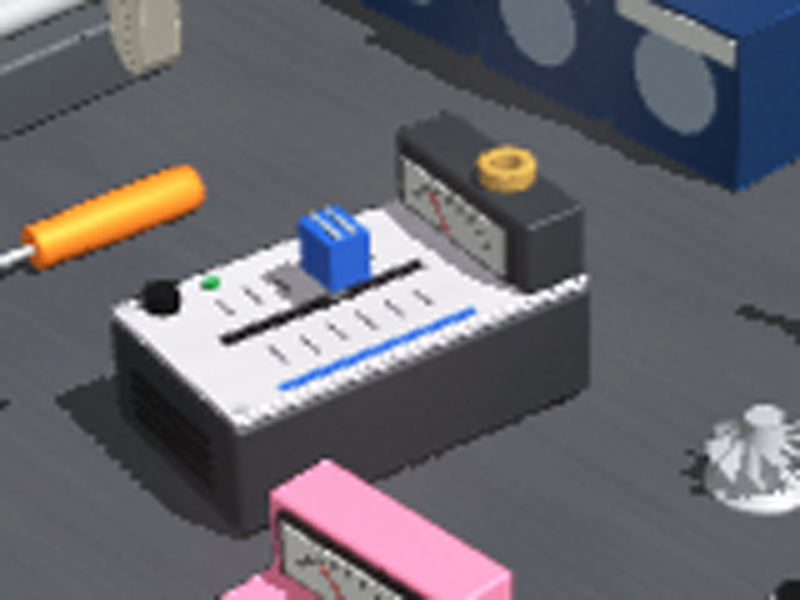

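View pics/side5.png

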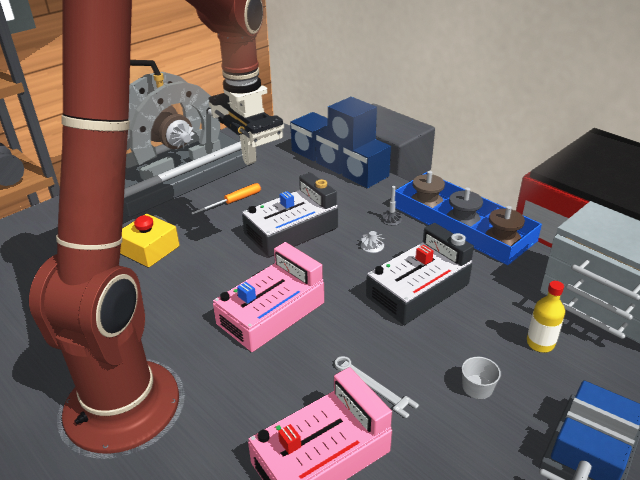

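The unobstructed view puts the blue lever 31.6 mm, or two clicks, beyond its start in the first click, so it is in the third. The red lever at (424,255) and the loose things look as they did at the start, and the arm is clear. I'm handing the job in.

```bash
python3 -c "
from plant import job
print(job.finish_job())"
```

```text
the job is handed in; nothing more can be done
None
```

The blue lever is in its third click with nothing touching it, and I handed the job in at about 13 s of robot time. It started in the first click. I pushed it home with the closed fingertips and felt the stop at about 7 N. Then I pushed it out one click at a time, and the fingers never straddled the grip.

- **Rests:** it rested about 1 s in the first and second clicks. I began backing off about 0.3 s after the third, and it stayed put.
- **Lever position:** the final side view reads 46.4 mm of travel by colour centroid. That is 31.6 mm beyond its start, or two clicks. The same reading gave 14.8 mm at the start in the first click (16 mm), so it runs 1 to 2 mm low.
- **Readings that disagreed:** with the fingers partly hiding the grip, the side view read 3 to 4 mm high: 18.9, 34.7 and 51.6 mm. The steps between them were still about 16 mm.
- **Clear of everything:** the force on the tool was about zero and the fingertips were lifted more than 10 cm above the grip.
- **Red lever and loose things:** these looked unchanged between the first and last side pictures. I compared them by eye and did not measure them.

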